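# Charge the deburring drum and drop its lugged lid home

### The arm

A 6-joint arm with a two-finger parallel gripper is mounted at the origin on a cart in front of the work surface, level with it; the furniture and walls round the work are solid. World frame = base frame: x ahead of the robot, y to its left, z up, the work surface at z = 0. Lengths are in m, angles in rad, forces in N, time in s.
With the tool pointing down it reaches from about 0.3 to 1 m from the base axis. Payload 5.1 kg.
Tool frame: the origin (TCP) lies at the very end of the fingers, on their centre line; the grasp point (between the pads) lies 19 mm behind it (arm.grip_point_offset is the distance from the TCP to the grasp point, in m); z points along the fingers, y is the line along which they close (so a half turn about z gives the same grasp; the last joint's range is limited). The gripper opens to 95 mm and grips with 3 to 60 N. Pads are 20 mm wide; open, the fingers measure 119 mm over their backs; the gripper's body (75 mm by 180 mm) begins 59 mm behind the grasp point.
Start: joints at [1.134, 0.124, 1.65, -0, 1.367, -0.083], TCP at [0.225, 0.61, 0.215] pointing down, gripper open.
Joint ranges: [-2.61, 2.61], [-1.02, 2.33], [0.03, 2.71], [-1.35, 4.49], [0.32, 2.68], [-2.91, 2.91]. Speed limits (rad/s): [2.57, 2.57, 3.14, 3.14, 3.14, 3.14].

### API

Orientations are given as a unit quaternion [x, y, z, w].
In Python, from cell import arm, get_image, camera_info, sign_off gives the robot as it stands.
- The arm moves only by the shell command python3 -m inch 'ROWS' [FORCE]. ROWS is JSON, one flat list of numbers, 7 for each row, row after row: the shift along the tool's x, y, z each as a share of 50 cm, from -1 to 1, then the turn, a rotation vector about the tool's x, y, z each as a share of 2 rad, from -1 to 1, then the opening, from 0 (shut) to 1 (fully open). A call has 1 to 20 rows; each row is the pose to reach, as a shift and turn from the pose commanded when the call began, along the tool's axes at that moment; what a row does not reach only later rows make up. A row lasts 1/10 s, in which the tool goes at most 50 mm and 8.59 degrees, less where a joint would pass 70% of its speed; a pose out of reach is approached as far as the arm can. A call with a number of a shift or a turn outside -1 to 1 is refused whole. A call with a gripper value outside its range is refused whole. The fingers move at their own pace and stop on an object; FORCE is the grip in N (left out, the last holds). Time passes only in rows, so rows that repeat a pose let the fingers close. It gives the time, the measured TCP pose, the force, the opening and the grip force at its end, in the units of the state.
- arm.state(): the state, without advancing time (a new reading comes with each control period).
- get_image(name): name is "scene" or "top"; returns the picture (384x512x3 uint8, blue, green, red); there is no depth.
- camera_info(name): a dict with "fov_y" (degrees; the focal length in pixels is half the picture's height over the tangent of half this angle, whatever the lens; pixels are square), "cx", "cy" (the principal point, pixels), "distortion" ([k1, k2, p1, p2, k3] as OpenCV has them; the pictures are not rectified), "R" (3x3) and "t" (3): a world point X has camera coordinates R X + t. Camera axes: x right, y down, z forward; pixel columns grow to the right and rows downward; lengths in m; the calibration is good to about 2 mm. A picture is of the moment at which its call begins. camera_info takes no time and is no camera call.
- sign_off(): hands the job in; it is judged then, once.
The state is a dict: "time": time; "joint_pos": joint angles; "qd": joint speeds; "joint_torque": joint torques, N m; "eef_pos": TCP position; "orientation": TCP orientation; "ft_force": force on the tool from outside, world axes, zero at the start; "ft_torque": the same for the moment, N m; "width": opening from 0.0 (shut) to 1.0 (fully open); "finger_force": force on a finger pad.
Only numpy, scipy, OpenCV 4.12 (cv2) and the standard library are available. Lean on these libraries where they do the work, as an engineer would, in place of code of your own. Each camera call takes 0.05 s, during which the arm holds its last target. There are 200 camera calls.

### The job

Get the deburring drum ready to run: first take the spanner off the drum and lay it flat along the black rubber tool mat, then put every loose nut and bush from the counter into the drum. Last, set the lid in the drum's mouth and turn it by feel until its lugs drop into the hidden notches and it sits fully home and flat; leave the oil bottle, grease tin and relay undisturbed.

Things in the scene. Friction and masses are not known exactly. Their poses are not given: they have to be found in the camera images.
- drum_mouth (a point): Point on the drum's axis at the top of the dark steel ledge ring in its mouth, 64 mm above the counter; z up. A collar (114 mm inside diameter) rises 12 mm above the ledge, its rim 76 mm above the counter. The hole inside the ledge is 92 mm wide; the drum's floor is 50 mm below the ledge.
- drum: Blue steel drum, 126 mm outside, bolted upright to the counter on a grey 136 x 136 x 8 mm plate; origin under its centre. Its ledge ring has three through notches, 20 mm wide, 120 degrees apart, for the lid's lugs. The ring is clamped at another angle in every run: not given, nothing to do with the drum's own yaw. Drum and ring do not turn under the lid.
- lid_handle (a point): Centre of the lid's red handle bar, on the lid's axis, 33 mm above the underside of its plate; z up. The bar is 58 mm long (x), 14 mm thick (y), 28 mm tall, on two posts, its lower edge 14 mm above the plate. This point is 41 mm above drum_mouth while the lugs stand on the ledge, 33 mm when the lid is home.
- lid: Loose aluminium lid, about 0.3 kg, a plate 110 mm across, 5 mm thick; origin at its underside. Three lugs 120 degrees apart (first at +x), 10 mm wide, 47.5 to 53 mm from the axis, 8 mm deep; it starts standing on them. In the collar it has 2 mm play. Turned until the lugs meet the notches (within about 5 degrees; 120 degrees at most) it drops by its weight if not held.
- mat_top (a point): Black rubber tool mat fixed to the counter, 220 mm (its x) by 100 mm (its y), 3 mm thick; point at the centre of its top face.
- spanner_mid (a point): Steel combination spanner, 180 mm long (its y), 6 mm thick (its z), shank 12 to 14 mm wide over its middle 110 mm, ends 30 mm wide, 120 g; point at its centre. It starts lying across the drum's rim.
- nut_1_mid (a point): Steel M12 nut, hexagonal, 19 mm across flats, 22 mm across corners, 10 mm high, lying flat; point at its centre, half-way up; z along its bore. It stands on the counter near the robot's edge. May be absent in a given run (then None).
- nut_2_mid (a point): Steel M12 nut like nut_1, 19 mm across flats, 22 mm across corners, 10 mm high, lying flat; point at its centre, half-way up; z along its bore. It stands on the counter near the robot's edge. May be absent in a given run (then None).
- nut_3_mid (a point): Steel M12 nut like nut_1, 19 mm across flats, 22 mm across corners, 10 mm high, lying flat; point at its centre, half-way up; z along its bore. It stands on the counter near the robot's edge. May be absent in a given run (then None).
- bush_steel_mid (a point): Steel bush, a tube 24 mm in diameter, 26 mm high; point at its centre, half-way up; z along its bore. It stands on the counter near the robot's edge. May be absent in a given run (then None).
- bush_brass_mid (a point): Brass bush, a tube 28 mm in diameter, 32 mm high; point at its centre, half-way up; z along its bore. It stands on the counter near the robot's edge. May be absent in a given run (then None).
- oil_bottle: White plastic oil bottle with a red nozzle, 47 mm wide, 139 mm high, at the back of the counter; origin at the centre of its underside. Bystander.
- grease_tin: Green grease tin with a light lid, 73 mm diameter, 48 mm high, at the back of the counter; origin at the centre of its underside. Bystander.
- relay_box: Black relay, 46 x 28 mm, 88 mm high, at the back of the counter; origin at the centre of its underside. Bystander.
- spanner: The spanner itself; origin at the middle of its underside. Same axes as spanner_mid.
Things that resemble listed ones, but are neither listed nor needed, are in the scene too. Leave any green look-alike of the part that bears bush_brass_mid alone.

How it is judged:
By the outcome, as a careful person would: the job done as asked, in the order asked, and still so for the second after the job is handed in, with the robot touching nothing.
Of nut_1, nut_2, nut_3, bush_steel, bush_brass only 3 to 5 are there at a start; the rules pass over those that are not, and their reading is None.
At some moment in a run one of spanner, nut_1, nut_2, nut_3 may be knocked a few centimetres aside while the robot is not near it.
Once in a run the grip may slacken for a moment while it holds something.
It also fails if it takes over 210 s, if anything falls off the work surface, if the arm or the gripper's body presses on something with over 40 N, if the wrist force passes 120 N, or if a joint passes its speed limit or range.

## Working session

There is one attempt and no reset: what is moved stays moved. The work goes in short steps, Python scripts to look and compute and a shell command to move; the robot and the scene stay as the last step left them, time stands still between calls to the robot, and variables do not carry over. Pictures are saved under pics/ and viewed, at most 14 in all, crops included, and the job is handed in when it is done.

```bash
ls; mkdir -p pics
python3 - <<'E'
from cell import arm,get_image,camera_info
import cv2
for n in("scene","top"):
    cv2.imwrite(f"pics/{n}0.png",get_image(n)); 
    c=camera_info(n); print(n,c)
print(arm.state())
E
```

```text
pics
scene {'fov_y': 54.28996763685752, 'cx': 254.13848750374638, 'cy': 192.51699452058796, 'distortion': array([-0.0226452,  0.       ,  0.       ,  0.       ,  0.       ]), 'R': array([[ 0.68814871, -0.72552835,  0.00774368],
       [-0.54030269, -0.51953095, -0.66193701],
       [ 0.48427715,  0.45132717, -0.74951947]]), 't': array([-0.37536479,  0.33830295,  0.796018  ])}
top {'fov_y': 47.31975394497607, 'cx': 258.89169919521714, 'cy': 191.82358457497958, 'distortion': array([-0.03692661,  0.        ,  0.        ,  0.        ,  0.        ]), 'R': array([[-1.44166822e-02, -9.99894661e-01, -1.68112725e-03],
       [-9.93210371e-01,  1.45143682e-02, -1.15423101e-01],
       [ 1.15435343e-01,  5.69485711e-06, -9.93314996e-01]]), 't': array([0.00709414, 0.56960617, 1.05445243])}
{'time': 0.1, 'joint_pos': array([ 1.13442670e+00,  1.24449430e-01,  1.65153129e+00,  2.81288560e-06,
        1.36751708e+00, -8.25987275e-02]), 'qd': array([ 0.00101577, -0.00080423, -0.00268831, -0.00057145,  0.00147529,
        0.00109539]), 'joint_torque': array([ 2.81033017e-04, -4.18884873e+01, -3.61093211e+01,  7.77542149e-02,
        4.62132355e-02, -5.47561399e-05]), 'eef_pos': array([0.22496221, 0.60920619, 0.21350744]), 'orientation': array([ 1.75964678e-01,  9.84396020e-01, -9.20329428e-04, -2.45744114e-04]), 'ft_force': array([-0.04508537, -0.73938787, -0.10884391]), 'ft_torque': array([ 0.00132275, -0.02677782, -0.02812159]), 'finger_force': 0.0, 'width': 0.9990986780922679}
```

View pics/scene0.png

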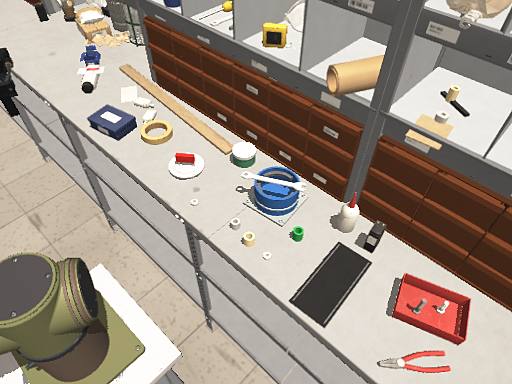

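View pics/top0.png

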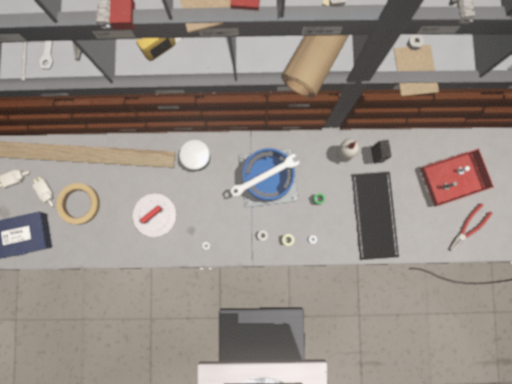

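The scene shows the spanner across the blue drum at top (267,175), the lid with its red handle at (154,214), and the mat at (376,215). There are small parts at (206,245), (262,235), (288,240) and (313,239), plus a green look-alike at (318,198). I'll enlarge the counter strip to confirm them.

Run:
```python
import cv2,numpy as np
a=cv2.imread("pics/top0.png");b=cv2.imread("pics/scene0.png")
x=cv2.resize(a[140:268,130:330],(800,512),interpolation=cv2.INTER_CUBIC)
cv2.imwrite("pics/c1.png",x)
cv2.imwrite("pics/c2.png",cv2.resize(b[140:270,160:320],(738,600),interpolation=cv2.INTER_CUBIC))
```

```text
(no output)
```

View pics/c1.png

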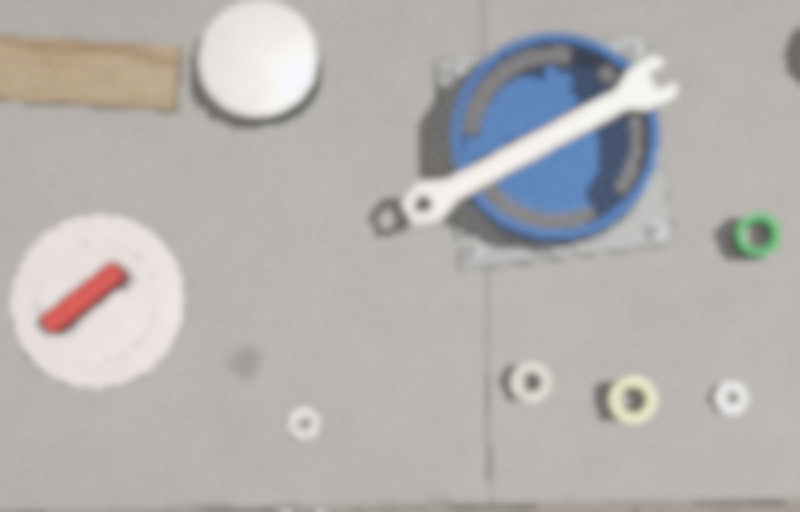

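View pics/c2.png

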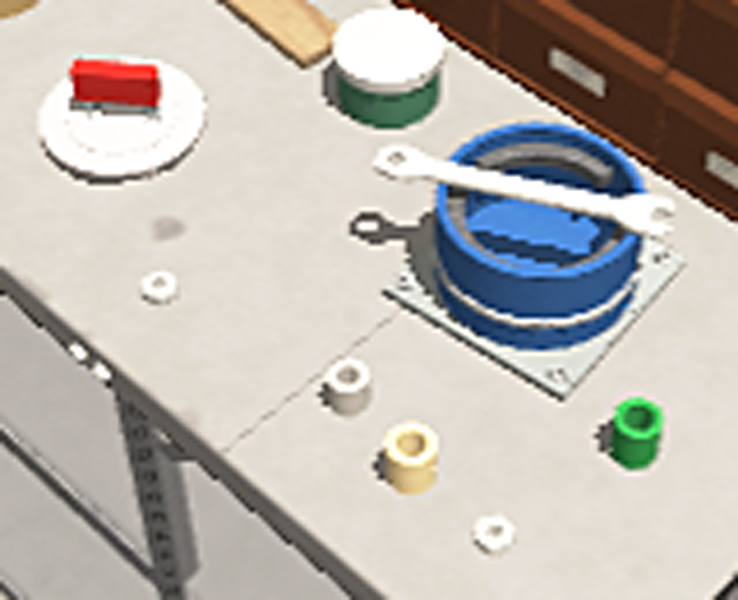

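The crop confirms two nuts at top (206,245) and (313,239), a steel bush at (262,235), and a brass bush at (288,240). The steel bush is grey and small, and the brass one is yellow and larger. The green tube at (318,198) is the look-alike, and I'll leave it alone. The third nut isn't on the counter. Next I'll measure.

```bash
cat > h.py <<'E'
import cv2,numpy as np
from cell import arm,get_image,camera_info
from scipy.spatial.transform import Rotation as Rn
def K(n):
    c=camera_info(n);f=192/np.tan(np.radians(c["fov_y"]/2))
    return c,np.array([[f,0,c["cx"]],[0,f,c["cy"]],[0,0,1.]])
def plane(n,px,z):
    c,k=K(n);p=cv2.undistortPoints(np.float64(px).reshape(-1,1,2),k,c["distortion"]).reshape(-1,2)
    d=np.c_[p,np.ones(len(p))]@c["R"];o=-c["R"].T@c["t"]
    return o+d*((z-o[2])/d[:,2])[:,None]
def proj(n,X):
    c,k=K(n);return cv2.projectPoints(np.float64(X).reshape(-1,1,3),cv2.Rodrigues(c["R"])[0],c["t"],k,c["distortion"])[0].reshape(-1,2)
def blobs(m,amin=15):
    n,l,s,c=cv2.connectedComponentsWithStats(m.astype(np.uint8))
    return [(c[i],s[i,4],l==i) for i in range(1,n) if s[i,4]>=amin]
def cont(m):
    cs=cv2.findContours(m.astype(np.uint8),0,1)[0];return max(cs,key=cv2.contourArea).reshape(-1,2).astype(float)
def go(p=None,yaw=None):
    "rows' numbers (shares) to reach TCP p with tool y at world angle yaw (deg), tool down"
    s=arm.state();R=Rn.from_quat(s["orientation"]);e=s["eef_pos"]
    y=R.as_matrix()[:,1];cur=np.degrees(np.arctan2(y[1],y[0]))
    if yaw is None:yaw=cur
    d=(yaw-cur+90)%180-90
    a=np.radians(cur+d);yt=np.array([np.cos(a),np.sin(a),0]);z=np.array([0,0,-1.])
    T=np.c_[np.cross(yt,z),yt,z]
    rv=Rn.from_matrix(R.as_matrix().T@T).as_rotvec()/2
    sh=R.as_matrix().T@((e if p is None else np.array(p))-e)/.5
    print("rows",np.r_[sh,rv].round(4).tolist(),"cur",e.round(4),round(cur,1),"F",s["ft_force"].round(1),"w",round(s["width"]*95,1),"ff",round(s["finger_force"],1),"q",s["joint_pos"].round(2),"t",s["time"])
E
python3 - <<'E'
from h import *
a=cv2.imread("pics/top0.png");h=cv2.cvtColor(a,cv2.COLOR_BGR2HSV);g=cv2.cvtColor(a,cv2.COLOR_BGR2GRAY)
def rect(m,z):
    p=plane("top",cont(m),z)[:,:2]*1000
    r=cv2.minAreaRect(p.astype(np.float32));return r
def circ(m,z):
    p=plane("top",cont(m),z)[:,:2]*1000;(e)=cv2.fitEllipse(cv2.convexHull(p.astype(np.float32)));return e
def win(m,x0,x1,y0,y1):
    o=np.zeros_like(m);o[y0:y1,x0:x1]=m[y0:y1,x0:x1];return o
blue=(h[...,0]>95)&(h[...,0]<125)&(h[...,1]>100)
print("drum",circ(cv2.morphologyEx(win(blue,230,310,140,210).astype(np.uint8),3,np.ones((5,5))),.076))
print("mat",rect(win(g<70,345,405,166,262),.003))
red=(h[...,1]>120)&((h[...,0]<8)|(h[...,0]>172))
print("handle",rect(win(red,130,175,200,230),.055))
lid=win((g>215)|red,125,180,190,240);print("lid",circ(lid,.013))
sp=win((g>190)&(h[...,1]<50),228,305,148,200)
for c,n,m in blobs(sp,20): print("sp",c,n,rect(m,.082))
it=win((g>195),185,330,225,262)
for c,n,m in blobs(it): print(c,n,h[int(c[1]),int(c[0])],circ(m,.01)[:2],circ(m,.029)[:2])
print("edge",plane("top",[[206,265],[313,265]],0))
for nm,q in(("tin",[194,155]),("bottle",[350,149]),("relay",[381,152]),("green",[318,199])):print(nm,plane("top",[q],.03))
go([.35,.4,.3],90)
E
```

```text
drum ((580.0538330078125, -38.08203125), (55.894744873046875, 114.41998291015625), 25.48800277709961)
mat ((509.471923828125, -294.98382568359375), (209.85499572753906, 73.51488494873047), 3.2597908973693848)
handle ((516.5471801757812, 262.0019226074219), (10.76701831817627, 53.659912109375), 38.365570068359375)
lid ((517.5866088867188, 264.24468994140625), (104.40965270996094, 106.16744232177734), 91.84432220458984)
sp [266.13863216 174.17375231] 541 ((609.5690307617188, -12.662490844726562), (41.088462829589844, 179.2470245361328), 26.691041946411133)
sp [291.36111111 194.5       ] 72 ((560.114013671875, -73.5404052734375), (30.814422607421875, 28.60346031188965), 89.15945434570312)
[262.703125 235.046875] 64 [ 17  14 129] ((463.06072998046875, -9.42791748046875), (24.214645385742188, 25.995250701904297)) ((462.7344970703125, -9.285859107971191), (23.79758071899414, 25.547536849975586))
[288.36781609 239.40229885] 87 [  5  13 120] ((450.9934997558594, -73.34302520751953), (28.523408889770508, 30.0246524810791)) ((450.8669128417969, -72.09159088134766), (28.012392044067383, 29.5155
[... 164 characters left out ...]
903747558594), (20.39500617980957, 21.920930862426758))
[205.59259259 245.31481481] 54 [ 17  12 186] ((439.6388244628906, 134.31056213378906), (18.88370132446289, 22.38755226135254)) ((439.71600341796875, 131.9769744873047), (18.558452606201172, 22.00197982788086))
edge [[ 0.3903163   0.13439686  0.        ]
 [ 0.38645861 -0.13441256  0.        ]]
tin [[0.66565363 0.16074805 0.03      ]]
bottle [[ 0.67531478 -0.23240292  0.03      ]]
relay [[ 0.66659104 -0.31053726  0.03      ]]
green [[ 0.54990069 -0.14776921  0.03      ]]
rows [-0.3795, -0.3062, -0.1725, -0.0009, -0.0002, -0.1769] cur [0.225  0.6092 0.2135] 69.7 F [-0.  -0.7 -0.1] w 94.9 ff 0.0 q [ 1.13  0.12  1.65  0.    1.37 -0.08] t 0.1
```

```bash
cat >> h.py <<'E'
def win(m,x0,x1,y0,y1):
    o=np.zeros_like(m);o[y0:y1,x0:x1]=m[y0:y1,x0:x1];return o
E
python3 - <<'E'
from h import *
a=cv2.imread("pics/top0.png");h=cv2.cvtColor(a,cv2.COLOR_BGR2HSV);g=cv2.cvtColor(a,cv2.COLOR_BGR2GRAY)
blue=(h[...,0]>95)&(h[...,0]<125)&(h[...,1]>100)
m=win(blue,230,310,140,212);ys,xs=np.nonzero(m)
p=plane("top",np.c_[xs,ys],.076)[:,:2]*1000;hu=cv2.convexHull(p.astype(np.float32))
print("drum",cv2.minEnclosingCircle(hu),cv2.fitEllipse(hu))
m=cv2.morphologyEx(win(g<110,350,402,170,260).astype(np.uint8),3,np.ones((5,5)))
r=cv2.minAreaRect((plane("top",cont(m),.003)[:,:2]*1000).astype(np.float32));print("mat",r)
m=win((g>215)&(h[...,1]<40),228,302,152,198)
for c,n,b in blobs(m,20):
    ys,xs=np.nonzero(b);p=plane("top",np.c_[xs,ys],.082)[:,:2]*1000
    d=np.linalg.svd(p-p.mean(0))[2][0];t=(p-p.mean(0))@d
    print("sp",n,p.mean(0),d,t.min(),t.max(),"mid",p.mean(0)+d*(t.min()+t.max())/2)
    u=np.linspace(-.05,.05,11)
    sh=p[abs(t)<50];dd=np.linalg.svd(sh-sh.mean(0))[2][0];print(dd,np.degrees(np.arctan2(dd[1],dd[0])),sh.mean(0),len(sh)*5.5/100)
E
```

```text
drum ((607.7584838867188, -23.731800079345703), 61.397193908691406) ((607.8016967773438, -23.704694747924805), (120.20516967773438, 122.17543029785156), 79.75757598876953)
mat ((509.96539306640625, -293.5947265625), (216.12152099609375, 97.7430191040039), 3.2775497436523438)
sp 398 [606.62439802 -20.8448767 ] [-0.46490048  0.88536294] -80.23937305280671 93.59397917140878 mid [603.52011661 -14.93304001]
[-0.46504514  0.88528697] 117.71314375026215 [606.88167968 -21.45592184] 10.615
```

```bash
python3 -c "
from h import *
go([.6045,-.0165,.16],27.7)"
```

```text
rows [-1.1456, -0.9107, 0.1086, -0.0009, 0.0003, 0.3668] cur [0.225  0.6092 0.2135] 69.7 F [-0.  -0.7 -0.1] w 94.9 ff 0.0 q [ 1.13  0.12  1.65  0.    1.37 -0.08] t 0.1
```

```bash
python3 -m inch '[-0.57,-0.455,0,0,0,0.183,0.42,-0.57,-0.455,0,0,0,0.183,0.42,-0.57,-0.455,0,0,0,0.183,0.42,-0.57,-0.455,0,0,0,0.183,0.42,-0.57,-0.455,0,0,0,0.183,0.42,-0.57,-0.455,0,0,0,0.183,0.42,-0.57,-0.455,0,0,0,0.183,0.42,-0.57,-0.455,0,0,0,0.183,0.42,-0.57,-0.455,0,0,0,0.183,0.42,-0.57,-0.455,0,0,0,0.183,0.42]' 20; python3 -c "
from h import *
go([.6045,-.0165,.16],27.7)"
```

```text
time: 1.1
eef_pos: [0.4133, 0.298, 0.2144]
orientation: [0.352, 0.936, 0.0, -0.0]
ft_force: [-0.8, 0.7, -0.8]
width: 0.421
finger_force: 0.0
rows [-0.7023, -0.2208, 0.1082, -0.0002, -0.0004, 0.1837] cur [0.4133 0.298  0.2144] 48.7 F [-0.8  0.7 -0.8] w 40.0 ff 0.0 q [ 0.52 -0.19  1.96  0.    1.38 -0.33] t 1.1
```

```bash
python3 -m inch '[-0.702,-0.221,0.108,0,0,0.184,0.42,-0.702,-0.221,0.108,0,0,0.184,0.42,-0.702,-0.221,0.108,0,0,0.184,0.42,-0.702,-0.221,0.108,0,0,0.184,0.42,-0.702,-0.221,0.108,0,0,0.184,0.42,-0.702,-0.221,0.108,0,0,0.184,0.42,-0.702,-0.221,0.108,0,0,0.184,0.42,-0.702,-0.221,0.108,0,0,0.184,0.42,-0.702,-0.221,0.108,0,0,0.184,0.42,-0.702,-0.221,0.108,0,0,0.184,0.42]'; python3 -c "
from h import *
go([.6045,-.0165,.0755],27.7)
a=get_image('scene');b=get_image('top')
x=np.hstack([cv2.resize(i,(400,400),interpolation=cv2.INTER_CUBIC) for i in(a[110:240,210:340],b[110:240,200:330])]);cv2.imwrite('pics/d1.png',x)"
```

```text
time: 2.1
eef_pos: [0.6046, -0.0152, 0.1603]
orientation: [0.517, 0.856, 0.0, -0.001]
ft_force: [0.0, 0.5, -1.0]
width: 0.417
finger_force: 0.0
rows [-0.0025, -0.0014, 0.1696, -0.0002, -0.0007, 0.0004] cur [ 0.6046 -0.0152  0.1603] 27.7 F [ 0.   0.5 -1. ] w 39.6 ff 0.0 q [-0.11  0.07  1.81  0.    1.27 -0.6 ] t 2.1
```

View pics/d1.png

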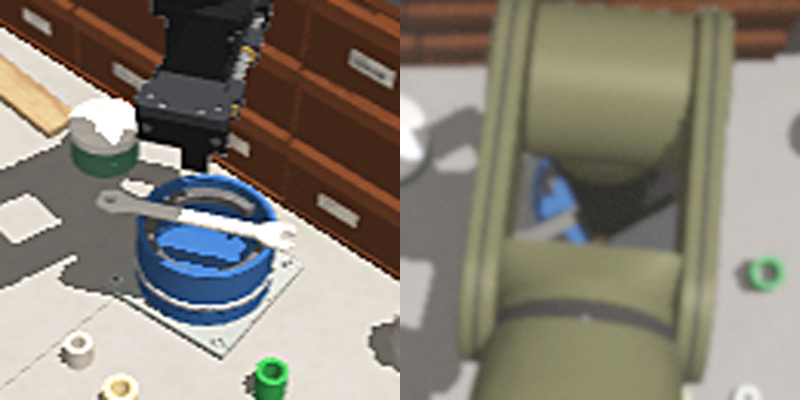

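The scene half shows the spanner still across the rim, with the fingers above it. I'll descend, grip and lift.

```bash
python3 -m inch '[0,0,0.08,0,0,0,0.42,0,0,0.13,0,0,0,0.42,0,0,0.17,0,0,0,0.42,0,0,0.17,0,0,0,0.42,0,0,0.17,0,0,0,0,0,0,0.17,0,0,0,0,0,0,0.17,0,0,0,0,0,0,0.17,0,0,0,0,0,0,0.17,0,0,0,0,0,0,0.17,0,0,0,0,0,0,0.17,0,0,0,0,0,0,0.17,0,0,0,0]' 35
python3 -m inch '[0,0,-0.03,0,0,0,0,0,0,-0.08,0,0,0,0,0,0,-0.15,0,0,0,0,0,0,-0.15,0,0,0,0,0,0,-0.15,0,0,0,0]'
python3 -c "
from h import *
go([.510,-.294,.14],93.3)
a=get_image('scene')
cv2.imwrite('pics/d2.png',cv2.resize(a[80:240,200:360],(500,500),interpolation=cv2.INTER_CUBIC))"
```

```text
time: 3.4
eef_pos: [0.6056, -0.0169, 0.077]
orientation: [0.518, 0.856, 0.0, 0.001]
ft_force: [-1.7, 0.4, 5.4]
width: 0.133
finger_force: 35.0
time: 3.9
eef_pos: [0.6053, -0.0171, 0.1518]
orientation: [0.517, 0.856, 0.0, 0.001]
ft_force: [0.1, 0.1, -1.3]
width: 0.135
finger_force: 35.0
rows [-0.4019, -0.4262, 0.0235, 0.0004, 0.0011, -0.5727] cur [ 0.6053 -0.0171  0.1518] 27.7 F [ 0.1  0.1 -1.3] w 12.8 ff 35.0 q [-0.12  0.07  1.81 -0.    1.25 -0.6 ] t 3.9
```

View pics/d2.png

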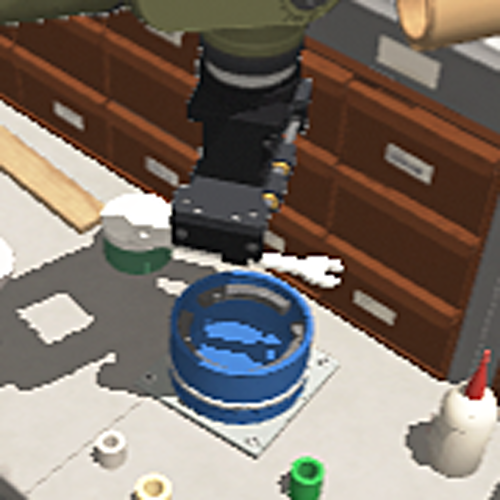

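```bash
python3 -m inch '[0,0,-0.1,0,0,0,0,-0.402,-0.426,-0.1,0,0,-0.573,0,-0.402,-0.426,-0.1,0,0,-0.573,0,-0.402,-0.426,-0.1,0,0,-0.573,0,-0.402,-0.426,-0.1,0,0,-0.573,0,-0.402,-0.426,-0.1,0,0,-0.573,0,-0.402,-0.426,-0.1,0,0,-0.573,0,-0.402,-0.426,-0.1,0,0,-0.573,0,-0.402,-0.426,-0.1,0,0,-0.573,0,-0.402,-0.426,-0.1,0,0,-0.573,0,-0.402,-0.426,-0.1,0,0,-0.573,0,-0.402,-0.426,-0.1,0,0,-0.573,0]'
python3 -c "
from h import *
go([.510,-.294,.03],93.3)
a=get_image('scene')
cv2.imwrite('pics/d3.png',cv2.resize(a[180:340,280:440],(500,500),interpolation=cv2.INTER_CUBIC))"
```

```text
time: 5.15
eef_pos: [0.5094, -0.2931, 0.1997]
orientation: [-0.028, 1.0, 0.0, -0.001]
ft_force: [-0.0, 0.3, -1.8]
width: 0.13
finger_force: 35.0
rows [-0.0016, -0.0021, 0.3394, 0.0005, -0.0006, -0.0004] cur [ 0.5094 -0.2931  0.1997] 93.3 F [-0.   0.3 -1.8] w 12.4 ff 35.0 q [-0.61 -0.    1.81  0.    1.34 -2.24] t 5.15
```

View pics/d3.png

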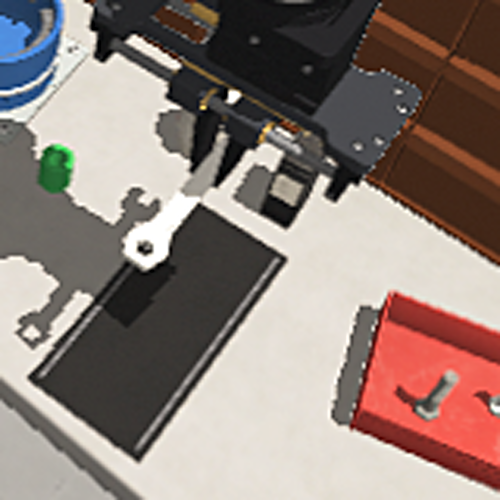

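```bash
python3 -m inch '[0,0,0.1,0,0,0,0,0,0,0.2,0,0,0,0,0,0,0.29,0,0,0,0,0,0,0.34,0,0,0,0,0,0,0.37,0,0,0,0,0,0,0.378,0,0,0,0,0,0,0.382,0,0,0,0,0,0,0.386,0,0,0,0,0,0,0.386,0,0,0,0,0,0,0.386,0,0,0,0]'
python3 -c "
from h import *
go([.510,-.294,.004],93.3)"
```

```text
time: 6.2
eef_pos: [0.5103, -0.2944, 0.009]
orientation: [-0.029, 1.0, -0.001, 0.001]
ft_force: [-0.1, 0.4, -1.4]
width: 0.135
finger_force: 35.0
rows [0.0006, 0.0008, 0.01, -0.0007, 0.0009, 0.0003] cur [ 0.5103 -0.2944  0.009 ] 93.3 F [-0.1  0.4 -1.4] w 12.8 ff 35.0 q [-0.61  0.2   1.93 -0.    1.   -2.24] t 6.2
```

```bash
python3 -m inch '[0,0,0.003,0,0,0,0,0,0,0.006,0,0,0,0,0,0,0.006,0,0,0,0]'
python3 -m inch '[0,0,0.002,0,0,0,0,0,0,0.003,0,0,0,0,0,0,0.003,0,0,0,0]'
```

```text
time: 6.5
eef_pos: [0.5094, -0.2937, 0.0045]
orientation: [-0.029, 1.0, 0.0, -0.0]
ft_force: [0.1, -0.5, -0.7]
width: 0.135
finger_force: 35.0
time: 6.8
eef_pos: [0.5095, -0.2938, 0.0041]
orientation: [-0.029, 1.0, 0.0, -0.0]
ft_force: [-3.4, 1.8, 5.4]
width: 0.134
finger_force: 35.0
```

```bash
python3 -m inch '[0,0,0,0,0,0,0.2,0,0,0,0,0,0,0.3,0,0,0,0,0,0,0.3,0,0,0,0,0,0,0.3,0,0,0,0,0,0,0.3,0,0,-0.03,0,0,0,0.3,0,0,-0.1,0,0,0,0.3,0,0,-0.3,0,0,0,0.3,0,0,-0.3,0,0,0,0.3,0,0,-0.3,0,0,0,0.3,0,0,-0.3,0,0,0,0.3]'
python3 -c "
from h import *
go([.451,-.1335,.10],0)
a=get_image('scene')
cv2.imwrite('pics/d4.png',np.hstack([cv2.resize(a[130:330,200:400],(500,500),interpolation=cv2.INTER_CUBIC)]))"
```

```text
time: 7.9
eef_pos: [0.5106, -0.2945, 0.1563]
orientation: [-0.029, 1.0, -0.001, 0.002]
ft_force: [0.0, 0.4, -0.9]
width: 0.302
finger_force: 0.0
rows [0.1008, 0.3287, 0.1112, -0.0026, 0.0004, -0.7563] cur [ 0.5106 -0.2945  0.1563] 93.3 F [ 0.   0.4 -0.9] w 28.7 ff 0.0 q [-0.61  0.03  1.85  0.    1.26 -2.24] t 7.9
```

View pics/d4.png

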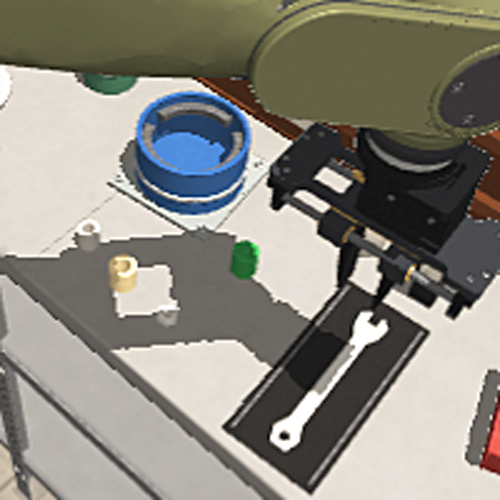

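The spanner lies flat along the mat in the scene view. Next is the nut at (0.451,-0.134).

```bash
python3 -m inch '[0.117,0.321,0.11,0,0,0.029,0.47,0.117,0.321,0.11,0,0,0.029,0.47,0.117,0.321,0.11,0,0,0.029,0.47,0.117,0.321,0.11,0,0,0.029,0.47,0.117,0.321,0.11,0,0,0.029,0.47,0.117,0.321,0.11,0,0,0.029,0.47]'
python3 -c "
from h import *
go([.451,-.134,.002],90)
a=get_image('top');g=cv2.cvtColor(a,cv2.COLOR_BGR2GRAY)
b=get_image('scene')
cv2.imwrite('pics/d5.png',np.hstack([cv2.resize(i,(400,400),interpolation=cv2.INTER_CUBIC) for i in(b[200:290,220:310],a[190:270,270:350])]))"
```

```text
time: 8.55
eef_pos: [0.4408, -0.1364, 0.0967]
orientation: [-0.001, 1.0, 0.0, -0.001]
ft_force: [0.8, -0.1, -1.1]
width: 0.469
finger_force: 0.0
rows [-0.0209, 0.0046, 0.1893, 0.0004, -0.0012, 0.0007] cur [ 0.4408 -0.1364  0.0967] 90.1 F [ 0.8 -0.1 -1.1] w 44.6 ff 0.0 q [-0.42 -0.2   2.17 -0.    1.17 -1.99] t 8.55
```

View pics/d5.png

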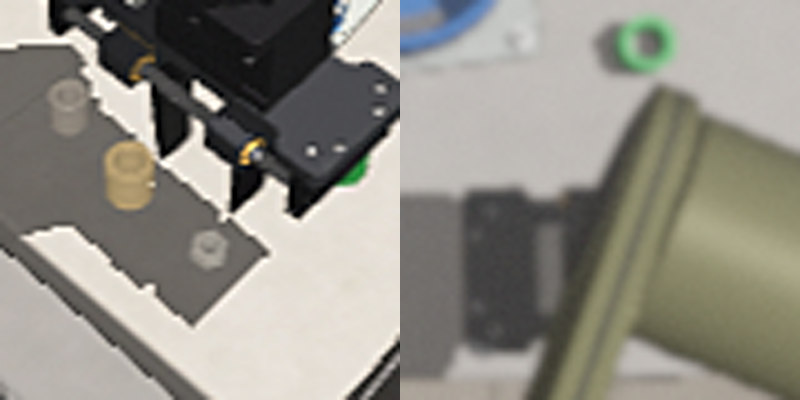

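The scene half shows the nut at about (267,256), unmoved, with the fingers above it. I'll descend and grip.

```bash
python3 -m inch '[-0.021,0.005,0.08,0,0,0,0.47,-0.021,0.005,0.15,0,0,0,0.47,-0.021,0.005,0.18,0,0,0,0.47,-0.021,0.005,0.191,0,0,0,0.47,-0.021,0.005,0.191,0,0,0,0.47,-0.021,0.005,0.191,0,0,0,0,-0.021,0.005,0.191,0,0,0,0,-0.021,0.005,0.191,0,0,0,0,-0.021,0.005,0.191,0,0,0,0,-0.021,0.005,0.191,0,0,0,0,-0.021,0.005,0.191,0,0,0,0,-0.021,0.005,0.191,0,0,0,0]' 35
python3 -m inch '[0,0,-0.05,0,0,0,0,0,0,-0.15,0,0,0,0,0,0,-0.26,0,0,0,0,0,0,-0.26,0,0,0,0,0,0,-0.26,0,0,0,0]'
python3 -c "
from h import *
go([.608,-.024,.13],90)"
```

```text
time: 9.85
eef_pos: [0.453, -0.1348, 0.0036]
orientation: [-0.0, 1.0, -0.0, 0.001]
ft_force: [-0.9, 0.6, 6.3]
width: 0.215
finger_force: 35.0
time: 10.35
eef_pos: [0.4535, -0.135, 0.1346]
orientation: [-0.0, 1.0, -0.001, 0.002]
ft_force: [0.6, 0.8, -0.7]
width: 0.214
finger_force: 35.0
rows [-0.3091, 0.2219, 0.01, -0.0008, 0.002, 0.0001] cur [ 0.4535 -0.135   0.1346] 90.0 F [ 0.6  0.8 -0.7] w 20.3 ff 35.0 q [-0.4  -0.22  2.12  0.    1.24 -1.97] t 10.35
```

```bash
python3 -m inch '[-0.309,0.222,0.01,0,0,0,0,-0.309,0.222,0.01,0,0,0,0,-0.309,0.222,0.01,0,0,0,0,-0.309,0.222,0.01,0,0,0,0,-0.309,0.222,0.01,0,0,0,0,-0.309,0.222,0.01,0,0,0,0,-0.309,0.222,0.1,0,0,0,0,-0.309,0.222,0.17,0,0,0,0,-0.309,0.222,0.18,0,0,0,0,-0.309,0.222,0.18,0,0,0,0.42,-0.309,0.222,0.18,0,0,0,0.42,-0.309,0.222,0.18,0,0,0,0.42,-0.309,0.222,0.1,0,0,0,0.42,-0.309,0.222,0,0,0,0,0.42,-0.309,0.222,-0.03,0,0,0,0.42,-0.309,0.222,-0.03,0,0,0,0.42]'
python3 -c "
from h import *
b=get_image('scene')
cv2.imwrite('pics/t.png',b)
go([.451,-.0725,.12],90)"
```

```text
time: 11.95
eef_pos: [0.61, -0.0239, 0.1538]
orientation: [-0.0, 1.0, -0.001, 0.005]
ft_force: [0.2, 0.9, -0.5]
width: 0.421
finger_force: 0.0
rows [0.3146, -0.0976, 0.0592, -0.0003, 0.0025, 0.0001] cur [ 0.6081 -0.0236  0.1504] 90.0 F [-0.4  0.   0.3] w 39.7 ff 0.0 q [-0.13  0.08  1.81 -0.    1.25 -1.7 ] t 12.0
```

```bash
python3 -m inch '[0.314,-0.098,0.06,0,0,0,0.53,0.314,-0.098,0.06,0,0,0,0.53,0.314,-0.098,0.06,0,0,0,0.53,0.314,-0.098,0.06,0,0,0,0.53,0.314,-0.098,0.06,0,0,0,0.53,0.314,-0.098,0.16,0,0,0,0.53,0.314,-0.098,0.25,0,0,0,0.53,0.314,-0.098,0.28,0,0,0,0.53,0.314,-0.098,0.285,0,0,0,0.53,0.314,-0.098,0.285,0,0,0,0.53,0.314,-0.098,0.285,0,0,0,0,0.314,-0.098,0.285,0,0,0,0,0.314,-0.098,0.285,0,0,0,0,0.314,-0.098,0.285,0,0,0,0,0.314,-0.098,0.285,0,0,0,0,0.314,-0.098,0.285,0,0,0,0]' 30
python3 -m inch '[0,0,-0.05,0,0,0,0,0,0,-0.15,0,0,0,0,0,0,-0.27,0,0,0,0,0,0,-0.27,0,0,0,0,0,0,-0.27,0,0,0,0]'
python3 -c "
from h import *
go([.608,-.024,.13],90)"
```

```text
time: 13.6
eef_pos: [0.4508, -0.0726, 0.0063]
orientation: [-0.0, 1.0, -0.0, 0.001]
ft_force: [-1.7, 1.1, 5.8]
width: 0.282
finger_force: 30.0
time: 14.1
eef_pos: [0.4513, -0.0731, 0.1426]
orientation: [-0.0, 1.0, -0.001, 0.003]
ft_force: [-0.1, -0.3, -1.0]
width: 0.284
finger_force: 30.0
rows [-0.3133, 0.0981, 0.0266, -0.0008, 0.0025, 0.0001] cur [ 0.4513 -0.0731  0.1426] 90.0 F [-0.1 -0.3 -1. ] w 27.0 ff 30.0 q [-0.28 -0.27  2.14 -0.    1.26 -1.85] t 14.1
```

```bash
python3 -m inch '[-0.33,0.098,0.02,0,0,0,0,-0.33,0.098,0.02,0,0,0,0,-0.33,0.098,0.02,0,0,0,0,-0.33,0.098,0.02,0,0,0,0,-0.33,0.098,0.02,0,0,0,0,-0.33,0.098,0.1,0,0,0,0,-0.33,0.098,0.17,0,0,0,0,-0.33,0.098,0.19,0,0,0,0,-0.33,0.098,0.195,0,0,0,0,-0.33,0.098,0.195,0,0,0,0.42,-0.33,0.098,0.195,0,0,0,0.42,-0.33,0.098,0.195,0,0,0,0.42,-0.33,0.098,0.1,0,0,0,0.42,-0.33,0.098,0,0,0,0,0.42,-0.33,0.098,-0.01,0,0,0,0.42,-0.33,0.098,-0.01,0,0,0,0.42]'
python3 -c "
from h import *
b=get_image('scene')
cv2.imwrite('pics/d6.png',cv2.resize(b[130:270,180:330],(643,600),interpolation=cv2.INTER_CUBIC))
go([.463,-.0095,.12],90)"
```

```text
time: 15.7
eef_pos: [0.6171, -0.0237, 0.1497]
orientation: [-0.0, 1.0, -0.0, 0.004]
ft_force: [-0.5, 0.2, -0.5]
width: 0.417
finger_force: 0.0
rows [0.3052, 0.0282, 0.0528, -0.0002, 0.0015, 0.0001] cur [ 0.6155 -0.0236  0.1469] 90.0 F [-0.1 -0.2 -0.6] w 39.7 ff 0.0 q [-0.13  0.1   1.79 -0.    1.25 -1.7 ] t 15.75
```

View pics/d6.png

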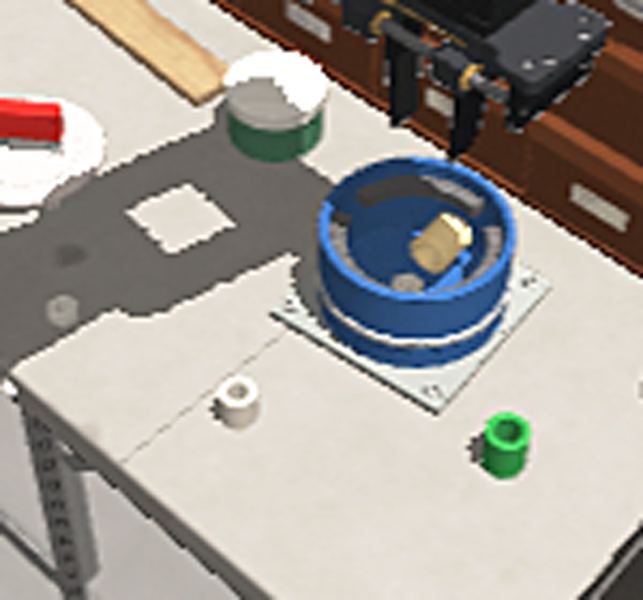

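The brass bush and the nut are in the drum, at crop (440,245) and (405,280). Steel bush next.

```bash
python3 -m inch '[0.305,0.028,0.05,0,0,0,0.5,0.305,0.028,0.05,0,0,0,0.5,0.305,0.028,0.05,0,0,0,0.5,0.305,0.028,0.05,0,0,0,0.5,0.305,0.028,0.05,0,0,0,0.5,0.305,0.028,0.15,0,0,0,0.5,0.305,0.028,0.24,0,0,0,0.5,0.305,0.028,0.27,0,0,0,0.5,0.305,0.028,0.278,0,0,0,0.5,0.305,0.028,0.278,0,0,0,0.5,0.305,0.028,0.278,0,0,0,0,0.305,0.028,0.278,0,0,0,0,0.305,0.028,0.278,0,0,0,0,0.305,0.028,0.278,0,0,0,0,0.305,0.028,0.278,0,0,0,0,0.305,0.028,0.278,0,0,0,0]' 30
python3 -m inch '[0,0,-0.05,0,0,0,0,0,0,-0.15,0,0,0,0,0,0,-0.27,0,0,0,0,0,0,-0.27,0,0,0,0,0,0,-0.27,0,0,0,0]'
python3 -c "
from h import *
go([.590,-.02,.13],90)"
```

```text
time: 17.35
eef_pos: [0.4632, -0.0096, 0.0072]
orientation: [-0.0, 1.0, -0.0, 0.001]
ft_force: [-0.7, 0.0, 5.5]
width: 0.243
finger_force: 30.0
time: 17.85
eef_pos: [0.4637, -0.0098, 0.1435]
orientation: [-0.0, 1.0, -0.0, 0.002]
ft_force: [0.2, 0.1, -1.2]
width: 0.242
finger_force: 30.0
rows [-0.2524, -0.0205, 0.0282, -0.0004, 0.0025, 0.0001] cur [ 0.4637 -0.0098  0.1435] 90.0 F [ 0.2  0.1 -1.2] w 23.0 ff 30.0 q [-0.14 -0.25  2.13 -0.    1.26 -1.71] t 17.85
```

```bash
python3 -m inch '[-0.255,-0.02,0.02,0,0,0,0,-0.255,-0.02,0.02,0,0,0,0,-0.255,-0.02,0.02,0,0,0,0,-0.255,-0.02,0.02,0,0,0,0,-0.255,-0.02,0.1,0,0,0,0,-0.255,-0.02,0.16,0,0,0,0,-0.255,-0.02,0.18,0,0,0,0,-0.255,-0.02,0.185,0,0,0,0,-0.255,-0.02,0.185,0,0,0,0.42,-0.255,-0.02,0.185,0,0,0,0.42,-0.255,-0.02,0.185,0,0,0,0.42,-0.255,-0.02,0.1,0,0,0,0.42,-0.255,-0.02,0,0,0,0,0.42,-0.255,-0.02,-0.01,0,0,0,0.42,-0.255,-0.02,-0.01,0,0,0,0.42]'
python3 -c "
from h import *
go([.4397,.134,.12],90)
b=get_image('scene');g=cv2.cvtColor(b,cv2.COLOR_BGR2GRAY);cv2.imwrite('pics/t.png',b)
for c,n,m in blobs(win(g>150,175,215,185,220),5): print(c,n)
print(proj('scene',[.4397,.134,.01]))
"
```

```text
time: 19.35
eef_pos: [0.5921, -0.0197, 0.1504]
orientation: [-0.0, 1.0, -0.0, 0.004]
ft_force: [0.8, -0.1, -0.1]
width: 0.422
finger_force: 0.0
rows [0.3051, 0.3076, 0.0583, -0.0005, 0.0037, 0.0001] cur [ 0.5921 -0.0197  0.1504] 90.0 F [ 0.8 -0.1 -0.1] w 40.1 ff 0.0 q [-0.12  0.04  1.85  0.    1.24 -1.69] t 19.35
[176.66666667 185.16666667] 6
[210.50877193 187.77192982] 57
[194.09090909 201.72727273] 22
[200.65730337 213.51123596] 356
[176.27272727 217.45454545] 11
[[194.25108945 201.14978271]]
```

The nut is still at scene (194,202), as predicted. I'll pick it up.

```bash
python3 -m inch '[0.305,0.308,0.05,0,0,0,0.47,0.305,0.308,0.05,0,0,0,0.47,0.305,0.308,0.05,0,0,0,0.47,0.305,0.308,0.05,0,0,0,0.47,0.305,0.308,0.05,0,0,0,0.47,0.305,0.308,0.05,0,0,0,0.47,0.305,0.308,0.15,0,0,0,0.47,0.305,0.308,0.24,0,0,0,0.47,0.305,0.308,0.28,0,0,0,0.47,0.305,0.308,0.293,0,0,0,0.47,0.305,0.308,0.293,0,0,0,0.47,0.305,0.308,0.293,0,0,0,0,0.305,0.308,0.293,0,0,0,0,0.305,0.308,0.293,0,0,0,0,0.305,0.308,0.293,0,0,0,0,0.305,0.308,0.293,0,0,0,0,0.305,0.308,0.293,0,0,0,0]' 35
python3 -m inch '[0,0,-0.05,0,0,0,0,0,0,-0.15,0,0,0,0,0,0,-0.27,0,0,0,0,0,0,-0.27,0,0,0,0,0,0,-0.27,0,0,0,0]'
python3 -c "
from h import *
go([.600,-.024,.13],90)"
```

```text
time: 21.1
eef_pos: [0.4389, 0.1339, 0.0003]
orientation: [0.0, 1.0, 0.0, 0.001]
ft_force: [-0.2, 0.4, 6.1]
width: 0.198
finger_force: 35.7
time: 21.6
eef_pos: [0.4393, 0.1341, 0.1368]
orientation: [0.0, 1.0, 0.0, 0.002]
ft_force: [0.5, 0.2, -0.6]
width: 0.195
finger_force: 35.0
rows [-0.3215, -0.3161, 0.0149, 0.0003, 0.0023, -0.0004] cur [0.4393 0.1341 0.1368] 90.0 F [ 0.5  0.2 -0.6] w 18.5 ff 35.0 q [ 0.18 -0.26  2.14 -0.    1.25 -1.39] t 21.6
```

```bash
python3 -m inch '[-0.33,-0.316,0.01,0,0,0,0,-0.33,-0.316,0.01,0,0,0,0,-0.33,-0.316,0.01,0,0,0,0,-0.33,-0.316,0.01,0,0,0,0,-0.33,-0.316,0.01,0,0,0,0,-0.33,-0.316,0.01,0,0,0,0,-0.33,-0.316,0.08,0,0,0,0,-0.33,-0.316,0.13,0,0,0,0,-0.33,-0.316,0.15,0,0,0,0,-0.33,-0.316,0.15,0,0,0,0.42,-0.33,-0.316,0.15,0,0,0,0.42,-0.33,-0.316,0.15,0,0,0,0.42,-0.33,-0.316,0.05,0,0,0,0.42,-0.33,-0.316,-0.05,0,0,0,0.42]'
python3 -m inch '[0.3,0.6,0,0,0,0,0.42,0.3,0.6,0,0,0,0,0.42,0.3,0.6,0,0,0,0,0.42,0.3,0.6,0,0,0,0,0.42,0.3,0.6,0,0,0,0,0.42,0.3,0.6,0,0,0,0,0.42,0.3,0.6,0,0,0,0,0.42,0.3,0.6,0,0,0,0,0.42]'
python3 -c "
from h import *
go()
a=get_image('top');b=get_image('scene');cv2.imwrite('pics/top1.png',a);cv2.imwrite('pics/scene1.png',b)
cv2.imwrite('pics/d7.png',np.hstack([cv2.resize(i,(400,400),interpolation=cv2.INTER_CUBIC) for i in(b[155:225,240:310],a[140:210,232:302])]))"
```

```text
time: 23.0
eef_pos: [0.6014, -0.0232, 0.1604]
orientation: [-0.0, 1.0, 0.0, -0.001]
ft_force: [1.3, 0.6, -0.2]
width: 0.414
finger_force: 0.0
time: 23.8
eef_pos: [0.4509, 0.28, 0.1616]
orientation: [-0.003, 1.0, 0.001, 0.001]
ft_force: [0.6, -0.0, -0.5]
width: 0.418
finger_force: 0.0
rows [0.0, 0.0, 0.0, 0.0011, 0.0012, -0.0] cur [0.4509 0.28   0.1616] 90.3 F [ 0.6 -0.  -0.5] w 39.7 ff 0.0 q [ 0.45 -0.1   1.97  0.    1.27 -1.12] t 23.8
```

View pics/d7.png

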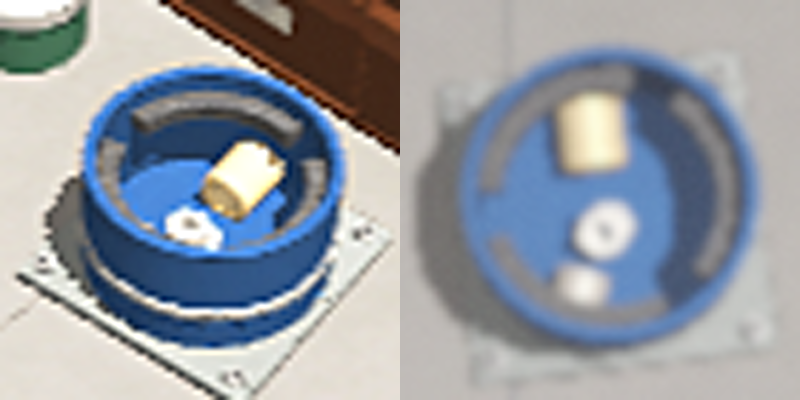

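All four parts are inside the drum. In the top half, the ledge ring's gaps show at crop (487,215), (660,85) and (690,297). I'll measure the notch angle and the lid pose.

Run:
```python
from h import *
a=cv2.imread("pics/top0.png");h=cv2.cvtColor(a,cv2.COLOR_BGR2HSV)
red=(h[...,1]>120)&((h[...,0]<8)|(h[...,0]>172))
for z in(.055,):
    ys,xs=np.nonzero(win(red,130,175,200,230));p=plane("top",np.c_[xs,ys],z)[:,:2]*1000
    d=np.linalg.svd(p-p.mean(0))[2][0];print("handle",p.mean(0),np.degrees(np.arctan2(d[1],d[0])))
b=cv2.imread("pics/scene0.png");hb=cv2.cvtColor(b,cv2.COLOR_BGR2HSV)
rb=(hb[...,1]>120)&((hb[...,0]<8)|(hb[...,0]>172))
print("scene handle px",[c for c,n,m in blobs(win(rb,165,205,145,170))],proj("scene",[.5165,.262,.041]))
a=cv2.imread("pics/top1.png");h=cv2.cvtColor(a,cv2.COLOR_BGR2HSV)
blue=(h[...,0]>95)&(h[...,0]<125)&(h[...,1]>100)
m=win(blue,230,310,140,212);ys,xs=np.nonzero(m);hu=cv2.convexHull((plane("top",np.c_[xs,ys],.076)[:,:2]*1000).astype(np.float32))
c,r=cv2.minEnclosingCircle(hu);e=cv2.fitEllipse(hu);print("drum",c,r,e)
c=np.array(e[0])/1000
S=cv2.GaussianBlur(h[...,1],(0,0),.6)
th=np.arange(0,360,4);v=0
for r in(.049,.0505,.052):
    X=np.c_[c[0]+r*np.cos(np.radians(th)),c[1]+r*np.sin(np.radians(th)),0*th+.064];q=proj("top",X).astype(np.float32)
    v=v+cv2.remap(S,q[:,:1],q[:,1:],1).ravel().astype(float)/3
print([(int(t),int(x)) for t,x in zip(th,v)])
for k in range(1):
    w=np.clip(v-90,0,None);f=(w*np.exp(3j*np.radians(th))).sum();print("notch phase",np.degrees(np.angle(f))/3)
```

```text
handle [516.58877694 261.93928444] 126.94734111458331
scene handle px [array([184.6097561 , 157.45731707])] [[184.93432853 158.18998889]]
drum (607.7584838867188, -23.731800079345703) 61.397193908691406 ((607.8094482421875, -23.58285140991211), (120.20748901367188, 122.27234649658203), 66.9857177734375)
[(0, 9), (4, 11), (8, 11), (12, 10), (16, 10), (20, 9), (24, 8), (28, 6), (32, 5), (36, 8), (40, 10), (44, 10), (48, 9), (52, 9), (56, 8), (60, 8), (64, 10), (68, 10), (72, 11), (76, 11), (80, 18), (84, 54), (88, 103), (92, 119), (96, 121), (100, 120), (104, 108), (108, 66), (112, 29), (116, 19), (120, 18), (124, 21), (128, 24), (132, 23), (136, 23), (140, 24), (144, 21), (148, 21), (152, 22), (156, 21), (160, 20), (164, 21), (168, 22), (172, 21), (176, 20), (180, 22), (184, 23), (188, 21), (192, 21), (196, 21), (200, 20), (204, 23), (208, 47), (212, 80), (216, 95), (220, 96), (224, 91), (228, 62), (232, 22), (236, 10), (240, 10), (244, 10), (248, 9), (252, 10), (256, 9), (260, 8), (264, 9), (268, 9), (272, 8), (276, 8), (280, 8), (284, 6), (288, 5), (292, 7), (296, 7), (300, 7), (304, 7), (308, 8), (312, 7), (316, 7), (320, 7), (324, 15), (328, 46), (332, 73), (336, 77), (340, 74), (344, 57), (348, 22), (352, 6), (356, 7)]
notch phase -23.357241095591448
```

Run:
```python
from h import *
def fit(n,m,z):
    ys,xs=np.nonzero(m);p=plane(n,np.c_[xs,ys],z)[:,:2]*1000;hu=cv2.convexHull(p.astype(np.float32));e=cv2.fitEllipse(hu);return np.round(e[0],1),np.round(e[1],1)
for n,w,dw in(("top",(125,182,188,242),(230,310,140,212)),("scene",(160,210,148,182),(245,308,160,222))):
    a=cv2.imread(f"pics/{n}0.png");h=cv2.cvtColor(a,cv2.COLOR_BGR2HSV);g=cv2.cvtColor(a,cv2.COLOR_BGR2GRAY)
    m=win((g>205)&(h[...,1]<60),*w);b=max(blobs(m),key=lambda t:t[1])[2];print(n,"lid",fit(n,b,.013))
    a=cv2.imread(f"pics/{n}1.png");h=cv2.cvtColor(a,cv2.COLOR_BGR2HSV)
    bl=win((h[...,0]>95)&(h[...,0]<125)&(h[...,1]>100),*dw)
    if n=="scene":
        # upper rim outline only: keep the far half of the rim
        ys,xs=np.nonzero(bl);p=plane(n,np.c_[xs,ys],.076)[:,:2]*1000;hu=cv2.convexHull(p.astype(np.float32)).reshape(-1,2)
        v=np.array([.73,.68]);k=hu[(hu-[608,-24])@v>5]
        A=np.c_[2*k,np.ones(len(k))];s=np.linalg.lstsq(A,(k**2).sum(1),rcond=None)[0];print("scene rim centre",s[:2],np.sqrt(s[2]+s[:2]@s[:2]),len(k))
    else: print(n,"rim",fit(n,bl,.076))
go([.517,.263,.10],37.5)
```

```text
top lid (array([517.6, 264. ]), array([107.1, 108.4]))
top rim (array([607.8, -23.6]), array([120.2, 122.3]))
scene lid (array([516.9, 286.4]), array([176.9, 214.7]))
scene rim centre [609.6008856  -23.93789771] 61.03825537641358 12
rows [-0.1286, -0.0287, 0.1225, 0.0009, 0.001, 0.4593] cur [0.4525 0.2772 0.1611] 90.1 F [ 0.1 -0.  -1.1] w 39.6 ff 0.0 q [ 0.45 -0.1   1.97 -0.    1.27 -1.12] t 23.9
```

```bash
python3 -m inch '[-0.129,-0.028,0.05,0,0,0.459,0.45,-0.129,-0.028,0.05,0,0,0.459,0.45,-0.129,-0.028,0.05,0,0,0.459,0.45,-0.129,-0.028,0.05,0,0,0.459,0.45,-0.129,-0.028,0.05,0,0,0.459,0.45,-0.129,-0.028,0.05,0,0,0.459,0.45,-0.129,-0.028,0.05,0,0,0.459,0.45,-0.129,-0.028,0.12,0,0,0.459,0.45,-0.129,-0.028,0.12,0,0,0.459,0.45]'
python3 -c "
from h import *
go([.5173,.2632,.022],37.5)"
```

```text
time: 24.8
eef_pos: [0.5144, 0.2603, 0.0958]
orientation: [0.443, 0.897, -0.003, -0.002]
ft_force: [-0.6, -0.3, -0.2]
width: 0.448
finger_force: 0.0
rows [0.0008, 0.0092, 0.1474, -0.0037, -0.0009, -0.0003] cur [0.5144 0.2603 0.0958] 37.5 F [-0.6 -0.3 -0.2] w 42.6 ff 0.0 q [ 0.38  0.07  1.91 -0.    1.16 -0.28] t 24.8
```

```bash
python3 -m inch '[0.001,0.009,0.06,0,0,0,0.45,0.001,0.009,0.11,0,0,0,0.45,0.001,0.009,0.14,0,0,0,0.45,0.001,0.009,0.147,0,0,0,0.45,0.001,0.009,0.147,0,0,0,0.45,0.001,0.009,0.147,0,0,0,0,0.001,0.009,0.147,0,0,0,0,0.001,0.009,0.147,0,0,0,0,0.001,0.009,0.147,0,0,0,0,0.001,0.009,0.147,0,0,0,0,0.001,0.009,0.147,0,0,0,0,0.001,0.009,0.147,0,0,0,0]' 45
python3 -c "
from h import *
go()"
python3 -m inch '[0,0,-0.03,0,0,0,0,0,0,-0.1,0,0,0,0,0,0,-0.2,0,0,0,0,0,0,-0.3,0,0,0,0,0,0,-0.3,0,0,0,0,0,0,-0.3,0,0,0,0]'
python3 -c "
from h import *
go([.6082,-.0237,.14],67.5)
b=get_image('scene');cv2.imwrite('pics/d8.png',cv2.resize(b[60:200,130:290],(686,600),interpolation=cv2.INTER_CUBIC))"
```

```text
time: 26.0
eef_pos: [0.5198, 0.2654, 0.0268]
orientation: [0.443, 0.897, -0.0, -0.0]
ft_force: [-3.4, -2.6, 5.8]
width: 0.145
finger_force: 45.0
rows [0.0, 0.0, 0.0, -0.0005, 0.0001, 0.0] cur [0.5198 0.2654 0.0268] 37.4 F [-3.4 -2.6  5.8] w 13.8 ff 45.0 q [ 0.38  0.17  1.94 -0.    1.03 -0.27] t 26.0
time: 26.6
eef_pos: [0.5207, 0.266, 0.1779]
orientation: [0.443, 0.897, 0.001, 0.001]
ft_force: [-0.1, -0.5, -5.0]
width: 0.145
finger_force: 45.0
rows [-0.5665, -0.2133, 0.0755, 0.0015, 0.0008, -0.2626] cur [0.5207 0.266  0.1779] 37.4 F [-0.1 -0.5 -5. ] w 13.8 ff 45.0 q [ 0.38  0.    1.84  0.    1.3  -0.27] t 26.6
```

View pics/d8.png

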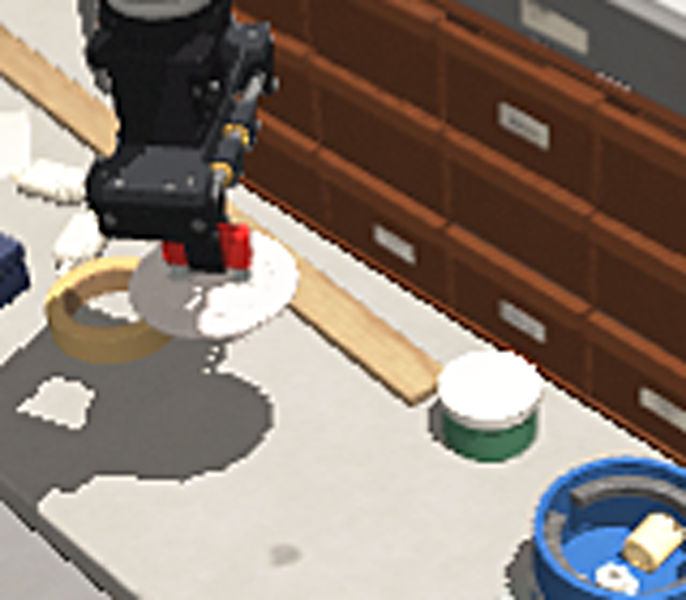

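The lid is held by its bar. It looks slightly skewed in the crop, so I'll compare its outline with a level lid's projection.

Run:
```python
from h import *
go([.6082,-.0237,.14],67.5)
e=arm.state()["eef_pos"];th=np.radians(np.arange(0,360,10))
zu=e[2]-.0188
for z in(zu,zu+.005):
    q=proj("scene",np.c_[e[0]+.055*np.cos(th),e[1]+.055*np.sin(th),0*th+z])
    for i in(q[:,0].argmin(),q[:,0].argmax(),q[:,1].argmin(),q[:,1].argmax()): print(((q[i]-[130,60])*[686/160,600/140]).round(),end=" ")
    print()
```

```text
rows [-0.5674, -0.2099, 0.0705, -0.0006, -0.0004, -0.2626] cur [0.5192 0.2654 0.1752] 37.4 F [-1.4 -1.1 -3.9] w 13.9 ff 45.0 q [ 0.38  0.01  1.84  0.    1.3  -0.27] t 26.65
[128. 293.] [297. 282.] [228. 236.] [196. 343.] 
[126. 287.] [296. 276.] [227. 230.] [195. 336.]
```

```bash
python3 -m inch '[-0.567,-0.21,0.03,0,0,-0.26,0,-0.567,-0.21,0.03,0,0,-0.26,0,-0.567,-0.21,0.03,0,0,-0.26,0,-0.567,-0.21,0.03,0,0,-0.26,0,-0.567,-0.21,0.03,0,0,-0.26,0,-0.567,-0.21,0.03,0,0,-0.26,0,-0.567,-0.21,0.03,0,0,-0.26,0,-0.567,-0.21,0.06,0,0,-0.26,0,-0.567,-0.21,0.09,0,0,-0.26,0,-0.567,-0.21,0.09,0,0,-0.26,0,-0.567,-0.21,0.09,0,0,-0.26,0,-0.567,-0.21,0.09,0,0,-0.26,0]'
python3 -m inch '[0,0,0,0,0,0,0,0,0,0,0,0,0,0,0,0,0,0,0,0,0]'
python3 -c "
from h import *
go([.6082,-.0237,.10],67.2)"
```

```text
time: 27.85
eef_pos: [0.6089, -0.0221, 0.1314]
orientation: [0.197, 0.98, 0.0, 0.0]
ft_force: [0.0, 0.3, -2.8]
width: 0.144
finger_force: 45.0
time: 28.15
eef_pos: [0.6092, -0.0232, 0.1318]
orientation: [0.197, 0.98, 0.0, 0.001]
ft_force: [0.9, -0.7, -3.6]
width: 0.147
finger_force: 45.0
rows [0.0014, -0.0017, 0.0636, 0.0001, 0.0005, 0.0002] cur [ 0.6092 -0.0232  0.1318] 67.2 F [ 0.9 -0.7 -3.6] w 13.9 ff 45.0 q [-0.13  0.1   1.82  0.    1.22 -1.3 ] t 28.15
```

```bash
python3 -m inch '[0.001,-0.001,0.03,0,0,0,0,0.001,-0.001,0.05,0,0,0,0,0.001,-0.001,0.06,0,0,0,0,0.001,-0.001,0.066,0,0,0,0,0.001,-0.001,0.072,0,0,0,0,0.001,-0.001,0.072,0,0,0,0,0.001,-0.001,0.072,0,0,0,0]'
python3 -c "
from h import *
go([.6082,-.0237,.0828],67.2);print(arm.state()['ft_torque'])"
```

```text
time: 28.85
eef_pos: [0.6085, -0.0237, 0.0955]
orientation: [0.198, 0.98, 0.0, 0.0]
ft_force: [0.5, -1.0, -3.2]
width: 0.142
finger_force: 45.0
rows [0.0005, -0.0003, 0.0254, 0.0001, 0.0003, 0.0001] cur [ 0.6085 -0.0237  0.0955] 67.2 F [ 0.5 -1.  -3.2] w 13.5 ff 45.0 q [-0.13  0.14  1.85  0.    1.16 -1.3 ] t 28.85
[ 0.01324698  0.01318711 -0.07167831]
```

```bash
python3 -m inch '[0,0,0.004,0,0,0,0,0,0,0.006,0,0,0,0,0,0,0.006,0,0,0,0]'
python3 -m inch '[0,0,0.003,0,0,0,0,0,0,0.005,0,0,0,0,0,0,0.005,0,0,0,0]'
python3 -m inch '[0,0,0.003,0,0,0,0,0,0,0.005,0,0,0,0,0,0,0.005,0,0,0,0]'
```

```text
time: 29.15
eef_pos: [0.6084, -0.0236, 0.0922]
orientation: [0.198, 0.98, -0.0, 0.0]
ft_force: [0.6, -0.1, -3.7]
width: 0.143
finger_force: 45.0
time: 29.45
eef_pos: [0.6085, -0.0236, 0.0908]
orientation: [0.198, 0.98, -0.0, 0.0]
ft_force: [-2.2, -0.1, 4.0]
width: 0.143
finger_force: 45.0
time: 29.75
eef_pos: [0.6086, -0.0236, 0.0907]
orientation: [0.197, 0.98, -0.0, 0.0]
ft_force: [-8.6, 0.5, 14.9]
width: 0.143
finger_force: 45.0
```

Contact is at 0.0908, exactly the height for lugs standing on the ledge, so the lid is inside the collar but 60° off the notches. I'll turn it about -60° under light pressure.

```bash
python3 -m inch '[0,0,-0.003,0,0,0.04,0,0,0,-0.003,0,0,0.09,0,0,0,-0.003,0,0,0.14,0,0,0,-0.003,0,0,0.19,0,0,0,-0.003,0,0,0.24,0,0,0,-0.003,0,0,0.29,0,0,0,-0.003,0,0,0.34,0,0,0,-0.003,0,0,0.39,0,0,0,-0.003,0,0,0.44,0,0,0,-0.003,0,0,0.46,0,0,0,-0.003,0,0,0.46,0]'
python3 -c "
from h import *
go();print(arm.state()['ft_torque'])"
python3 -m inch '[0,0,0,0,0,0.01,0,0,0,0,0,0,0.02,0,0,0,0,0,0,0.03,0,0,0,0,0,0,0.04,0,0,0,0,0,0,0.04,0]'
python3 -c "
from h import *
go();print(arm.state()['ft_torque'])"
```

```text
time: 30.85
eef_pos: [0.6098, -0.0243, 0.0906]
orientation: [0.612, 0.791, 0.001, 0.002]
ft_force: [-0.9, -3.2, 5.1]
width: 0.144
finger_force: 45.0
rows [0.0, 0.0, 0.0, 0.0017, 0.0012, -0.0] cur [ 0.6098 -0.0243  0.0906] 14.5 F [-0.9 -3.2  5.1] w 13.7 ff 45.0 q [-0.13  0.14  1.85 -0.    1.15 -0.38] t 30.85
[-0.56497754  0.16267391 -0.15804115]
time: 31.35
eef_pos: [0.6079, -0.0236, 0.0881]
orientation: [0.643, 0.765, -0.0, -0.0]
ft_force: [3.4, -1.1, -2.6]
width: 0.148
finger_force: 45.0
rows [0.0, 0.0, 0.0, -0.0004, 0.0002, 0.0] cur [ 0.6079 -0.0236  0.0881] 9.9 F [ 3.4 -1.1 -2.6] w 14.1 ff 45.0 q [-0.13  0.14  1.85 -0.    1.15 -0.3 ] t 31.35
[-0.31832199 -0.77113198 -0.11486017]
```

The lid dropped below ledge level at yaw 9.9°. I'll turn slightly further to centre it and follow it down.

```bash
python3 -m inch '[0,0,0.002,0,0,0.01,0,0,0,0.005,0,0,0.018,0,0,0,0.008,0,0,0.018,0,0,0,0.01,0,0,0.018,0,0,0,0.01,0,0,0.018,0,0,0,0.01,0,0,0.018,0]'
python3 -c "
from h import *
go()"
python3 -m inch '[0,0,0.002,0,0,0,0,0,0,0.003,0,0,0,0,0,0,0.003,0,0,0,0]'
```

```text
time: 31.95
eef_pos: [0.6077, -0.0237, 0.0829]
orientation: [0.657, 0.754, -0.0, -0.0]
ft_force: [2.0, -2.5, -4.9]
width: 0.141
finger_force: 45.0
rows [0.0, 0.0, 0.0, -0.0005, 0.0001, 0.0] cur [ 0.6077 -0.0237  0.0829] 7.9 F [ 2.  -2.5 -4.9] w 13.4 ff 45.0 q [-0.13  0.15  1.85 -0.    1.14 -0.26] t 31.95
time: 32.25
eef_pos: [0.6078, -0.0237, 0.0828]
orientation: [0.657, 0.754, -0.0, -0.0]
ft_force: [-2.7, -3.2, 3.7]
width: 0.149
finger_force: 45.0
```

It bottoms at 0.0828, exactly the home height. I'll release and retreat.

```bash
python3 -m inch '[0,0,0,0,0,0,0.3,0,0,0,0,0,0,0.45,0,0,0,0,0,0,0.45,0,0,0,0,0,0,0.45,0,0,-0.03,0,0,0,0.45,0,0,-0.1,0,0,0,0.45,0,0,-0.2,0,0,0,0.45,0,0,-0.2,0,0,0,0.45]'
python3 -c "
from h import *
go([.40,.33,.25],8)"
```

```text
time: 33.05
eef_pos: [0.6131, -0.0241, 0.1926]
orientation: [0.657, 0.754, 0.005, 0.007]
ft_force: [0.6, -0.4, 1.5]
width: 0.451
finger_force: 0.0
rows [0.7593, -0.3237, -0.1227, 0.0077, 0.0019, -0.0013] cur [ 0.6131 -0.0241  0.1926] 7.9 F [ 0.6 -0.4  1.5] w 42.9 ff 0.0 q [-0.13  0.05  1.77  0.    1.31 -0.26] t 33.05
```

```bash
python3 -m inch '[0.76,-0.32,-0.12,0,0,0,0.45,0.76,-0.32,-0.12,0,0,0,0.45,0.76,-0.32,-0.12,0,0,0,0.45,0.76,-0.32,-0.12,0,0,0,0.45,0.76,-0.32,-0.12,0,0,0,0.45,0.76,-0.32,-0.12,0,0,0,0.45,0.76,-0.32,-0.12,0,0,0,0.45,0.76,-0.32,-0.12,0,0,0,0.45,0.76,-0.32,-0.12,0,0,0,0.45,0.76,-0.32,-0.12,0,0,0,0.45]'
python3 -c "
from h import *
a=get_image('top');b=get_image('scene')
h=cv2.cvtColor(a,cv2.COLOR_BGR2HSV)
hb=cv2.cvtColor(b,cv2.COLOR_BGR2HSV)
def red(h,w): return win((h[...,1]>120)&((h[...,0]<8)|(h[...,0]>172)),*w)
for n,H,w in(('top',h,(235,305,140,205)),('scene',hb,(245,310,155,215))):
  c=[(c.round(1),k) for c,k,m in blobs(red(H,w))];print(n,c,'home',proj(n,[.608,-.0237,.097]).round(1),'ledge',proj(n,[.608,-.0237,.105]).round(1))
cv2.imwrite('pics/e1.png',np.hstack([cv2.resize(b[130:330,210:410],(400,400),interpolation=cv2.INTER_CUBIC),cv2.resize(a[120:280,230:430],(400,400),interpolation=cv2.INTER_CUBIC)]))"
```

```text
time: 34.05
eef_pos: [0.3968, 0.3331, 0.2438]
orientation: [0.655, 0.755, 0.001, 0.0]
ft_force: [0.2, -0.7, 0.8]
width: 0.452
finger_force: 0.0
top [(array([268.1, 172.3]), np.int32(90))] home [[268.2 172.3]] ledge [[268.3 171.8]]
scene [(array([276.6, 176.7]), np.int32(193))] home [[276.8 176.9]] ledge [[277.  174.8]]
```

View pics/e1.png

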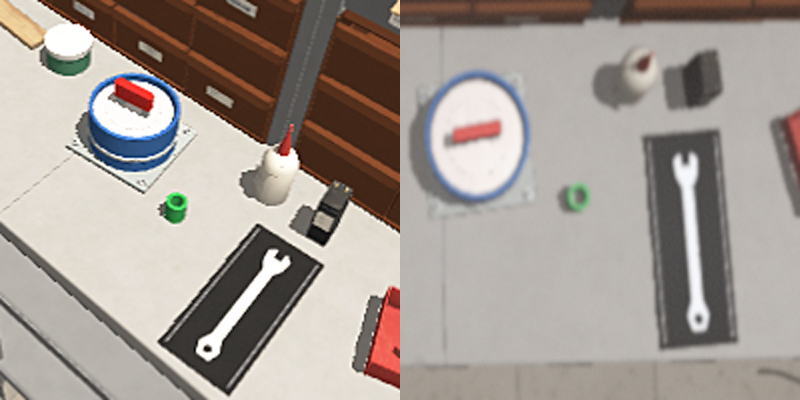

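Both views show the lid flat at its home height: its handle is at scene (276.6,176.7), against a predicted (276.8,176.9). The spanner lies along the mat, no loose parts are left on the counter, and the bystanders are in place.

```bash
python3 -c "
from cell import sign_off
print(sign_off())"
```

```text
the job is handed in; nothing more can be done
None
```

The job is done and handed in: the spanner lies flat along the mat, both nuts and both bushes are in the drum (no third nut was on the counter), and the lid sits fully home and flat, with the oil bottle, grease tin and relay left undisturbed.

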